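# Unlatch the tile press and hold its sprung pad on a fired tile

## Robot

A 6-joint arm with a two-finger parallel gripper is mounted at the origin on the work surface. World frame = base frame: x ahead of the robot, y to its left, z up, the work surface at z = 0. Lengths are in m, angles in rad, forces in N, time in s.
With the tool pointing down it reaches from about 0.275 to 0.875 m from the base axis. Payload 12.5 kg.
Tool frame: the origin (TCP) lies at the very end of the fingers, on their centre line; the grasp point (between the pads) lies 19 mm behind it; z points along the fingers, y is the line along which they close (so a half turn about z gives the same grasp; the last joint's range is limited). The gripper opens to 85 mm and grips with 20 to 120 N. Pads are 22 mm wide; open, the fingers measure 114 mm over their backs; the gripper's body (76 mm by 85 mm) begins 54 mm behind the grasp point. The pads swing forward as they close: fully open they stand 13 mm farther back than shut.
Start: joints at [-1.216, 0.351, 1.652, -0, 1.139, -0.085], TCP at [0.234, -0.498, 0.231] pointing down, gripper open.
Joint ranges: [-2.75, 2.75], [-0.79, 2.1], [0.01, 2.65], [-1.57, 4.71], [0.07, 3.14], [-2.87, 2.87]. Speed limits (rad/s): [2.22, 2.22, 2.79, 3.14, 3.14, 3.14].

## Interface

Orientations are given as a 3x3 rotation matrix whose columns are the frame's x, y, z axes.
In Python, from bench import manip gives the robot as it stands. Calls block until the motion is done:
- manip.move_ptp(position, orientation): joint-space move of the TCP to a pose.
- manip.move_l(position, attitude=None, max_speed=0.15): straight line of the TCP; attitude=None keeps the orientation; max_speed is the mean speed in m/s.
- manip.move_j(angles): joint-space move.
- manip.set_gripper(opening, effort=None): opening from 0.0 (shut) to 1.0 (fully open); effort is the grip in N (None keeps the last); returns when the fingers have stopped.
- manip.dwell(seconds).
- manip.inverse_kinematics(position, orientation): joint angles nearest the present ones, or None.
- manip.grab_frame(name): name is "scene" or "side" or "wrist"; returns (picture, depth): 480x640x3 uint8, red, green, blue; 480x640 float32, m along the optical axis (not along the pixel's ray), 0 where there is no reading.
- manip.get_calibration(name): a dict with "camera_matrix" (3x3 intrinsics, pixels), "R" (3x3) and "t" (3): a world point X has camera coordinates R X + t. Camera axes: x right, y down, z forward; pixel columns grow to the right and rows downward; lengths in m; the calibration is good to about 2 mm. A picture is of the moment at which its call begins: read the wrist's pose just before it. get_calibration takes no time and is no camera call; for the wrist camera it gives the pose at the moment of the call.
A pose or a line that the arm cannot do raises manip.Unreachable and nothing moves.
- manip.sign_off(): hands the job in; it is judged then, once.
Trained networks look in the newest picture that a camera, given by its name, has taken for a name from the list of things; names that differ only in an ending like _2 or _b are one class to them, and where a whole thing is asked for, a point or a joint stands for the part that bears it (a point fixed in the world has none). Each returns a list of dicts, best first, with "confidence" (0 to 1); they miss things now and then, are a little off and sometimes report something else, mostly with a low value. They report only what shows in the picture. A call takes as long as a camera call.
- manip.look_for(camera, name): "at" ([x, y, z] in m, in world coordinates, good to about 4 mm: the middle of the surface that is visible of it).
Readings, each from a call of its own:
- manip.current_time(): time.
- manip.current_qpos(): joint angles.
- manip.current_joint_vel(): joint speeds.
- manip.current_joint_torque(): joint torques, N m.
- manip.current_ee_pos(): TCP position.
- manip.current_tcp_rot(): TCP orientation.
- manip.current_force(): force on the tool from outside, world axes, zero at the start.
- manip.current_ft_torque(): the same for the moment, N m.
- manip.current_grip_width(): opening from 0.0 (shut) to 1.0 (fully open).
- manip.current_grip_force(): force on a finger pad.
Only numpy, scipy, OpenCV 4.12 (cv2) and the standard library are available. Lean on these libraries where they do the work, as an engineer would, in place of code of your own. Each camera call takes 0.05 s, during which the arm holds its last target. There are 200 camera calls.

## Task

On the hand press, turn the small catch beside the lever clockwise until it clicks over and its tongue no longer blocks the lever. Then push the palm rest of the lever down until the sprung rubber pad bears on the tile and has been pushed back about half of its 10 mm travel, without ramming the tile. The return spring lifts the lever if you let go, so finish while still holding it down like that; leave the tile in its nest and the pottery standing around the press alone.

Things in the scene. Friction and masses are not known exactly. Their poses are not given: they have to be found in the camera images.
- press: Hand press bolted to the bench: grey steel plate 300 (x) x 180 (y) x 18 mm. Origin: centre of its underside (z = 0); x runs from the lever's palm rest end to its hinge, z up. In its frame (mm): lever hinge axis along y at x 130, z 75, between ears reaching z 93; vertical catch axis at x -20, y -72; tile centre at x 30, y 0.
- press_head: The two hinge ears (outer width 56 mm) together with the lever and the pad that they carry. Origin on the hinge axis, x, y and z axes as the press.
- press_lever (a joint): Lever angle, rad: 0 = at rest, raised 0.35 above level by its return spring; grows as it is pushed down; 0.35 = level; stop at 0.42. The pad meets the tile at about 0.30, is half back at about 0.35 and fully back at about 0.40. While the catch is at 0 its tongue stands under a lug of the lever and blocks it below 0.1.
- palm_top (a point): Centre of the upper face of the wooden palm rest (64 along the lever x 46 x 24 mm), 250 mm from the hinge. x: along the lever to the hinge; z: out of the face. 172 mm above the bench at rest, 87 mm when level; moves on an arc. Push needed here: about 3 N to start, 4 to 5 N before the pad meets the tile, 9 to 10 N with the pad half back, 13 N fully back.
- pad (a joint): How far the pad is pushed back into its socket under the lever, in m: 0 = fully out, 0.010 = fully back (hard stop). Its spring gives 3 N at the start and 1.5 N more for each mm. About 0.005 is wanted. Each 1 mm of the pad takes about 2.5 mm at the palm rest.
- pad_face (a point): Lowest point of the round black rubber pad (40 mm across, domed) under the lever, 100 mm from the hinge; about 35 mm above the tile when the lever is at rest.
- catch (a joint): Catch angle, rad, growing clockwise seen from above. Starts in its first detent, 0: tongue points to the press's +y, under the lever's lug (locked). Second detent at 1.3: tongue along the lever, clear of it (free). Over-centre at 0.65, beyond which it snaps on to 1.3 by itself. Peak turning moment about 0.12 N m.
- catch_grip (a point): Grip point on the catch's axis, 110 mm above the bench; turns with it. The catch is a dark upright bar 46 long (point y) x 13 mm thick (point x), from 84 to 125 mm above the bench: close the fingers along the point's x. Below it, top at 84 mm, a steel disc (36 mm across) and a tongue reaching 80 mm along the point's +y.
- tile: The fired white tile, 80 x 80 x 8 mm, lying loose in a nest of 5 mm high strips on the press plate (about 2 mm of play). Origin: centre of its underside, 18 mm above the bench.
- cup: Bystander: terracotta cup, 76 mm across, 85 mm high; origin at the centre of its underside. Leave alone.
- jar: Bystander: amber glaze jar with white lid, 68 mm across, 90 mm high; origin at the centre of its underside. Leave alone.
- bowl: Bystander: terracotta bowl, 104 mm across, 50 mm high; origin at the centre of its underside. Leave alone.

How it is judged:
By the outcome, as a careful person would: the job done as asked, in the order asked, and still so for the second after the job is handed in, while the arm keeps its last pose, push and grip.
It also fails if it takes over 54 s, if anything falls off the work surface, if the arm or the gripper's body presses on something with over 40 N, if the wrist force passes 120 N, or if a joint passes its speed limit or range.

## Working session

There is one attempt and no reset: what is moved stays moved. The work goes in short steps, each a Python script; the robot and the scene stay as the last script left them, time stands still between calls to the robot, and variables do not carry over. Pictures are saved under pics/ and viewed, at most 10 in all, crops included, and the job is handed in when it is done.

```bash
mkdir -p pics; python3 - <<'E'
from bench import manip
import cv2, numpy as np
for c in ("scene","side"):
    p,d=manip.grab_frame(c); cv2.imwrite(f"pics/{c}0.png",p[:,:,::-1]); np.save(f"{c}0.npy",d)
    for n in ("press","press_head","palm_top","pad_face","catch_grip","catch","tile","cup","jar","bowl"):
        r=manip.look_for(c,n)
        print(c,n,[(np.round(x["at"],3).tolist(),round(x["confidence"],2)) for x in r[:2]])
print(manip.current_time())
E
```

```text
scene press [([0.653, 0.033, 0.016], 0.55), ([0.664, 0.046, 0.071], 0.47)]
scene press_head [([0.674, 0.044, 0.101], 0.6)]
scene palm_top [([0.633, 0.049, 0.122], 0.9)]
scene pad_face [([0.631, 0.047, 0.124], 0.46)]
scene catch_grip [([0.628, -0.025, 0.091], 0.59)]
scene catch [([0.63, -0.022, 0.097], 0.76)]
scene tile [([0.676, 0.051, 0.026], 0.59)]
scene cup [([0.576, -0.438, 0.055], 0.9), ([0.676, 0.045, 0.098], 0.17)]
scene jar [([0.472, 0.399, 0.061], 0.59)]
scene bowl []
side press [([0.619, 0.065, 0.02], 0.62)]
side press_head []
side palm_top [([0.616, 0.061, 0.122], 0.81)]
side pad_face [([0.651, 0.063, 0.068], 0.66)]
side catch_grip [([0.618, 0.006, 0.092], 0.58), ([0.652, 0.06, 0.071], 0.21)]
side catch [([0.617, 0.002, 0.093], 0.66)]
side tile [([0.662, 0.07, 0.026], 0.63), ([0.616, 0.004, 0.092], 0.6)]
side cup [([0.565, -0.406, 0.062], 0.59), ([0.618, 0.007, 0.094], 0.56)]
side jar [([0.453, 0.439, 0.064], 0.77)]
side bowl [([0.68, 0.351, 0.031], 0.69)]
1.1
```

View pics/scene0.png

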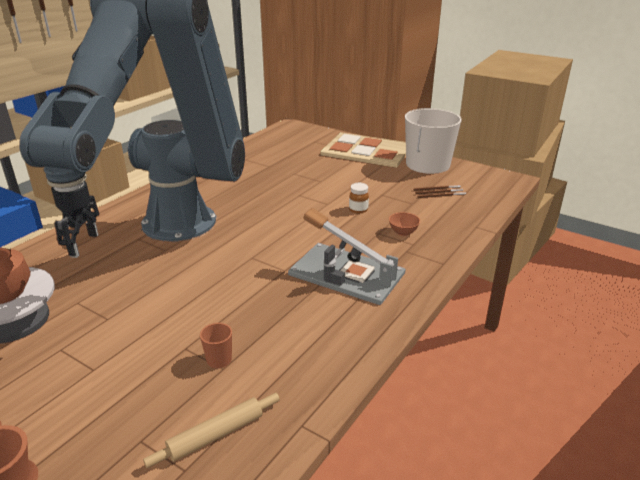

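View pics/side0.png

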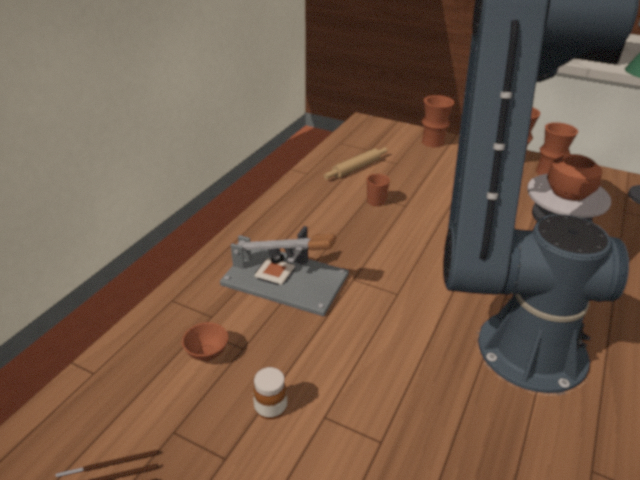

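The press is at about x 0.65, y 0.04 (scene pixels 290–405 × 240–300). The palm rest points at the robot, and the catch is on the robot's right. The cup, jar and bowl are well clear. Next I'll look from above with the wrist camera.

```bash
python3 - <<'E'
from bench import manip
import cv2, numpy as np
R=manip.current_tcp_rot(); print(np.round(R,2))
D=np.array([[1,0,0],[0,-1,0],[0,0,-1.]])
for Q in (D,D@np.diag([-1,-1,1])):
    print(manip.inverse_kinematics([0.58,0.03,0.42],Q))
q=manip.inverse_kinematics([0.58,0.03,0.42],D)
manip.move_ptp([0.58,0.03,0.42],D if q is not None else D@np.diag([-1,-1,1]))
k=manip.get_calibration("wrist"); K,Rc,t=(np.array(k[x]) for x in("camera_matrix","R","t"))
p,d=manip.grab_frame("wrist"); cv2.imwrite("pics/w0.png",p[:,:,::-1]); np.savez("w0.npz",p=p,d=d,K=K,R=Rc,t=t)
print("cam",-Rc.T@t, Rc)
for n in ("press","press_head","palm_top","catch_grip","catch","tile"):
    print(n,[(np.round(x["at"],3).tolist(),round(x["confidence"],2)) for x in manip.look_for("wrist",n)[:2]])
v,u=np.mgrid[:480,:640]; X=(np.stack([(u-K[0,2])/K[0,0],(v-K[1,2])/K[1,1],np.ones_like(u)],-1)*d[...,None]-t.reshape(3))@Rc
m=(d>0)&(X[...,2]>.012)&(X[...,2]<.022)
P=X[m][:,:2].astype(np.float32); print(m.sum(),cv2.minAreaRect(P))
b=(d>0)&(X[...,2]>.115)&(X[...,2]<.13)
n,l,s,c=cv2.connectedComponentsWithStats(b.astype(np.uint8))
for i in range(1,n):
    if s[i,4]>60: print(s[i],X[l==i].mean(0),cv2.minAreaRect(X[l==i][:,:2].astype(np.float32)))
print(manip.current_time())
E
```

```text
[[ 0.9   0.43 -0.  ]
 [ 0.43 -0.9   0.  ]
 [-0.   -0.   -1.  ]]
[-2.84730884e-02  2.93692544e-01  1.27604062e+00 -4.44089210e-16
  1.57185949e+00  1.54232324e+00]
[-2.84730884e-02  2.93692544e-01  1.27604062e+00 -4.44089210e-16
  1.57185949e+00 -1.59926942e+00]
cam [0.65090295 0.03002939 0.56096343] [[-9.06536672e-04 -9.99999466e-01  4.97082539e-04]
 [-9.59452859e-01  1.00989107e-03  2.81867329e-01]
 [-2.81867680e-01 -2.21404192e-04 -9.59453262e-01]]
press [([0.641, 0.051, 0.018], 0.6)]
press_head [([0.641, 0.054, 0.125], 0.94)]
palm_top [([0.615, 0.054, 0.137], 0.79)]
catch_grip [([0.623, -0.012, 0.087], 0.64), ([0.614, 0.052, 0.136], 0.36)]
catch [([0.622, -0.011, 0.085], 0.92)]
tile [([0.67, 0.041, 0.03], 0.79)]
16921 ((0.6423073410987854, 0.00258558988571167), (0.31139087677001953, 0.8930763006210327), 7.535325050354004)
[293 117  20  41 628] [0.65095422 0.05518721 0.12256227] ((0.650219202041626, 0.05515686422586441), (0.04655347391963005, 0.022063491865992546), 5.251969814300537)
[344 153  38  13 394] [ 0.62364608 -0.01855166  0.12318418] ((0.6234496235847473, -0.019097747281193733), (0.01298985630273819, 0.04580554738640785), 4.633459568023682)
3.7917
```

View pics/w0.png

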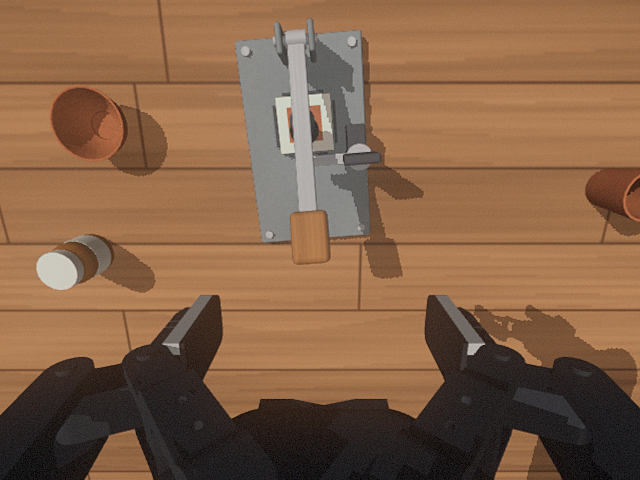

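The wrist view shows the catch bar at pixel (362,158), which puts it at (0.623, −0.019). Its rectangle measures 13 × 46 mm as specified, and its yaw of about 4.9° agrees with the lever. That puts the press origin at about (0.637, 0.054). Next: grip the catch and turn it.

```bash
cat > h.py <<'E'
from bench import manip
import cv2, numpy as np
YAW=0.085; C=np.array([0.6235,-0.019])
def Rz(a): c,s=np.cos(a),np.sin(a); return np.array([[c,-s,0],[s,c,0],[0,0,1.]])
D=np.diag([1.,-1,-1])
O=C-(Rz(YAW)[:2,:2]@[-.02,-.072])
def W(x,y,z): return np.r_[O+Rz(YAW)[:2,:2]@[x,y],z]
def st(s): print(s,round(manip.current_time(),2),np.round(manip.current_ee_pos(),4),"F",np.round(manip.current_force(),1),"T",np.round(manip.current_ft_torque(),2),"g",round(manip.current_grip_width(),3),round(manip.current_grip_force(),1))
E
python3 - <<'E'
from h import *
A=Rz(YAW+np.pi/2)@D
manip.move_ptp(np.r_[C,.22],A); manip.set_gripper(.5,30); st("above")
manip.move_l(np.r_[C,.092],max_speed=.08); st("down")
manip.set_gripper(0,30); st("grip")
q=np.array(manip.current_qpos()); print(q)
for a in (.4,.8,1.15,1.3):
    t=q.copy(); t[5]+=a; manip.move_j(t); st(a)
manip.set_gripper(.35); st("open")
manip.move_l(np.r_[C,.22],max_speed=.12)
k=manip.get_calibration("wrist")
p,d=manip.grab_frame("wrist"); cv2.imwrite("pics/w1.png",p[:,:,::-1])
K,Rc,t=(np.array(k[x]) for x in("camera_matrix","R","t"))
v,u=np.mgrid[:480,:640]; X=(np.stack([(u-K[0,2])/K[0,0],(v-K[1,2])/K[1,1],np.ones_like(u)],-1)*d[...,None]-t.reshape(3))@Rc
b=(d>0)&(X[...,2]>.115)&(X[...,2]<.13)&(np.hypot(X[...,0]-C[0],X[...,1]-C[1])<.04)
print(b.sum(), b.sum()>20 and cv2.minAreaRect(X[b][:,:2].astype(np.float32)))
st("up")
E
```

```text
above 5.81 [ 0.6235 -0.019   0.2201] F [ 0.  -1.   0.1] T [-0.01  0.    0.04] g 0.501 0.0
down 7.56 [ 0.6237 -0.019   0.0925] F [-0.3 -0.   1.4] T [0.02 0.02 0.07] g 0.501 0.0
grip 7.92 [ 0.6243 -0.019   0.0924] F [4.5 1.8 0.4] T [ 0.07 -0.37 -0.23] g 0.146 34.1
[-1.05008701e-01  6.44248549e-01  1.55704039e+00  2.89977044e-04
  9.38420464e-01 -1.89881702e-01]
0.4 8.39 [ 0.6244 -0.019   0.0924] F [ 4.5  0.  -2.3] T [ 0.08 -0.32  0.07] g 0.142 33.7
0.8 8.86 [ 0.6245 -0.019   0.0924] F [ 5.4 -0.3 -2.6] T [-0.07 -0.41 -0.08] g 0.144 33.7
1.15 9.28 [ 0.6246 -0.019   0.0924] F [ 6.2  0.1 -2.4] T [-0.04 -0.59 -0.12] g 0.152 33.6
1.3 9.55 [ 0.6247 -0.0191  0.0924] F [ 6.9 -1.1 -3.9] T [-0.09 -0.67 -0.12] g 0.146 33.6
open 9.86 [ 0.6239 -0.0189  0.0924] F [0.3 0.1 0.5] T [-0.01  0.06  0.02] g 0.349 0.0
1097 ((0.6240806579589844, -0.01886211521923542), (0.04525052011013031, 0.012605744414031506), 20.096590042114258)
up 11.12 [ 0.6232 -0.019   0.2191] F [ 0.9 -0.   0.2] T [-0.01 -0.06 -0.07] g 0.349 0.0
```

View pics/w1.png

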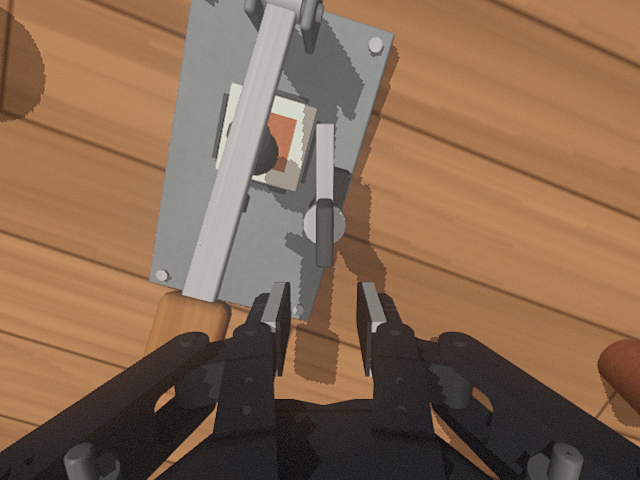

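The catch bar now reads yaw 20.1°, a turn of about 1.305 rad. The tongue (pixels 325,130–200) points along the lever and is clear of it. Next: push the palm rest down along its arc with closed fingers.

```bash
cat >> h.py <<'E'
def arc(th): f=.35-th; return W(.13-.25*np.cos(f)+.012*np.sin(f),0,.075+.25*np.sin(f)+.012*np.cos(f))
def meas(n=5):
    F=[]
    for _ in range(n): manip.dwell(.04); F.append(manip.current_force())
    return np.mean(F,0)
E
python3 - <<'E'
from h import *
B=Rz(YAW)@D
manip.move_l(np.r_[C,.25]); manip.set_gripper(0,30)
p=arc(0); p[2]=.21; manip.move_ptp(p,B); st("pre"); F0=meas(); print("F0",F0)
for th in (-.02,.03,.08,.13,.18,.23,.27):
    manip.move_l(arc(th),max_speed=.06); print(th,np.round(meas(3)-F0,1))
st("end")
E
```

```text
pre 12.4 [0.5371 0.0461 0.2104] F [ 0.5 -0.2  0.1] T [-0.03 -0.07 -0.  ] g -0.002 0.0
F0 [0.25969154 0.32273878 0.01156345]
-0.02 [-0.3 -0.3  0.3]
0.03 [-0.9 -0.2  3.4]
0.08 [-0.6  0.2  3.1]
0.13 [-0.7  0.3  3.2]
0.18 [-0.4 -0.3  3.5]
0.23 [-0.8 -0.2  3.6]
0.27 [-0.8 -0.4  3.9]
end 16.3 [0.5195 0.0444 0.1073] F [-0.1 -0.5  3.8] T [ 0.03  0.17 -0.  ] g -0.002 2.0
```

```bash
python3 - <<'E'
from h import *
for th in (.29,.31,.325,.335,.345,.35):
    manip.move_l(arc(th),max_speed=.02); F=meas(6); print(th,np.round(F,1),np.round(manip.current_ee_pos(),4))
    if F[2]>10: break
st("end")
p,d=manip.grab_frame("side"); cv2.imwrite("pics/s1.png",cv2.resize(p[200:330,190:380,::-1],None,fx=4,fy=4))
E
```

```text
0.29 [-0.3  0.   4. ] [0.5189 0.0444 0.102 ]
0.31 [-1.1 -0.3  6.3] [0.5185 0.0443 0.0971]
0.325 [-2.2 -0.1  8. ] [0.5182 0.0443 0.0934]
0.335 [-2.2 -0.2  8.5] [0.518  0.0443 0.091 ]
0.345 [-2.5 -0.3  9.3] [0.5179 0.0442 0.0886]
0.35 [-2.7  0.4  9.9] [0.5178 0.0443 0.0874]
end 19.74 [0.5178 0.0443 0.0874] F [-2.7 -0.5 10.2] T [-0.05  0.45  0.04] g 0.001 5.0
```

View pics/s1.png

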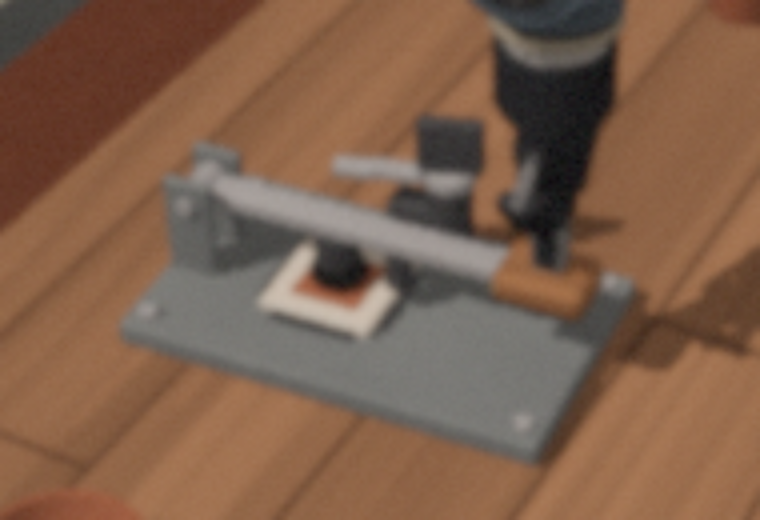

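The lever is level with the fingertips on the palm rest (crop pixel 550,260), and the pad is on the tile (340,270). The push is about 9.9 N at a height of 87.4 mm, which matches the pad being half back. I'm handing it in.

```bash
python3 - <<'E'
from h import *
st("hold"); print(manip.sign_off())
E
```

```text
hold 19.79 [0.5178 0.0443 0.0874] F [-2.6  0.6 10.2] T [ 0.01  0.45 -0.04] g -0.001 5.0
the job is handed in; nothing more can be done
None
```

I turned the catch clockwise to its free detent (about 1.3 rad), and the job was handed in at 19.8 s with the arm holding the lever level at about 10 N, so the pad should be about half back on the tile.

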